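# Lock the food processor's lid ring and hold its dial on the third position

## Task

Chop the carrots in the small food processor: first turn the ring round its lid clockwise by the upright tab, all the way to the closed padlock. Then turn the spring-return dial on its front clockwise from off, past the first and second clicks to the third (the three dots), and hold it there against its spring; finish while still holding it there, with the ring still locked and without disturbing the mug, jar and salt shaker beside it.

Things in the scene. Friction and masses are not known exactly. Their poses are not given: they have to be found in the camera images.
- processor: Food processor, fixed to the worktop: white base (top at 94 mm), clear bowl with carrot pieces, grey lid (179 mm) with black filler cap (190 mm, the highest). 262 mm deep, 152 mm wide. Origin: on the worktop under the vertical axis of bowl, lid and lock ring; z up. The sloping front deck with the dial lies on its -x side, the bowl's handle on its -y side.
- ring_tab (a point): Upright black tab on the lock ring (ring radius 64 mm): 34 mm long radially, 12 mm thick, 166 to 196 mm above the worktop, free air on both sides and below. Origin: mid-length and mid-thickness, 180 mm above the worktop, 80 mm from the ring's axis, round which it moves. x radially outward, y along the thickness (tangent), z up.
- lock_ring (a joint): Angle of the black lock ring in rad, growing clockwise seen from above: 0 with its white line and tab at the open padlock, 0.85 at its stop with them at the closed padlock on the lid. Stays where it is left; needs about 0.12 N m (1.5 N at the tab).
- dial_grip (a point): Upright grey metal grip bar across the dial, 44 mm long, 13 mm thick, standing 23 mm over the dial's round skirt (27 mm radius). Origin: on the dial's axis, 1 mm below the bar's top, 33 mm off the sloping deck. x along the bar to its end with the dark line, y along its thickness, z outward along the dial's axis, which leans 30 degrees from vertical towards the front.
- dial (a joint): Dial angle in rad, clockwise seen from outside: 0 = off (small ring mark), clicks at 0.46 (one dot), 0.92 (two dots), 1.38 (three dots), stop at 1.44. A spring returns it to 0 from everywhere: 0.05 N m at 0, 0.19 N m at the third, up to 0.06 N m more just before each click. A safety catch stops it near 0.1 until the ring is locked.
- mug: White mug, 78 mm across and 97 mm high, loose, to the right of the processor. Leave it alone.
- jar: Small empty glass jar with black lid, 56 mm across, 70 mm high, loose, to the right of the processor. Leave it alone.
- salt_cellar: Glass salt shaker with a domed metal top, 44 mm across, 90 mm high, loose, to the right of the processor. Leave it alone.

How it is judged:
On the way, in this order (a step that is already met when the one before it is completed fails the run):
1. the lock ring is turned to the closed padlock, the dial still at off (value of joint lock_ring above 0.79 rad and value of joint dial below 0.3 rad), for 0.2 s.
2. the dial is turned past two clicks to the third and held there by the gripper for half a second (value of joint dial above 1.25 rad and contact force between the fingers and dial above 1 N), for 0.5 s.
At the end, for the whole second after the job is handed in: The gripper still presses on the dial's grip bar (over 1 N) and holds the dial at its third click (joint above 1.25 rad; stop at 1.44) through the last second, while the lock ring is within 0.06 rad of its stop at the closed padlock; mug, jar and salt shaker stand within 3 cm of where they stood (all of step 2 and value of joint lock_ring above 0.79 rad and distance of each of mug, jar, salt_cellar from where it was at the start of the episode below 0.03 m); the arm keeps its last pose, push and grip.
It fails at once if the mug is knocked over or shoved (distance of mug from where it was at the start of the episode above 0.03 m or angle between mug's own z axis and vertical above 0.4 rad).
It fails at once if the jar is knocked over or shoved (distance of jar from where it was at the start of the episode above 0.03 m or angle between jar's own z axis and vertical above 0.4 rad).
It fails at once if the salt shaker is knocked over or shoved (distance of salt_cellar from where it was at the start of the episode above 0.03 m or angle between salt_cellar's own z axis and vertical above 0.4 rad).
It also fails if it takes over 50 s, if anything falls off the work surface, if the arm or the gripper's body presses on something with over 40 N, if the wrist force passes 120 N, or if a joint passes its speed limit or range.

## Robot

A 6-joint arm with a two-finger parallel gripper is mounted at the origin on a cart in front of the work surface, level with it; the furniture and walls round the work are solid. World frame = base frame: x ahead of the robot, y to its left, z up, the work surface at z = 0. Lengths are in m, angles in rad, forces in N, time in s.
With the tool pointing down it reaches from about 0.425 to 0.95 m from the base axis. Payload 3.5 kg.
Tool frame: the origin (TCP) lies midway between the tips of the shut fingers; the grasp point (between the pads) lies 19 mm behind it (ctrl.hold_point_z is the distance from the TCP to the grasp point, in m); z points along the fingers, y is the line along which they close (so a half turn about z gives the same grasp; the last joint's range is limited). The gripper opens to 85 mm and grips with 20 to 120 N. Pads are 22 mm wide; open, the fingers measure 114 mm over their backs; the gripper's body (76 mm by 85 mm) begins 54 mm behind the grasp point. The pads swing forward as they close: fully open they stand 13 mm farther back than shut.
Start: joints at [-1.274, 0.286, 1.577, -0, 1.279, -0.15], TCP at [0.292, -0.609, 0.231] pointing down, gripper open.
Joint ranges: [-2.77, 2.77], [-0.9, 2.22], [0.21, 2.48], [-1.53, 4.67], [0.24, 2.81], [-2.84, 2.84]. Speed limits (rad/s): [2.79, 2.79, 3.14, 3.14, 3.14, 3.14].

## Interface

Orientations are given as a unit quaternion [x, y, z, w].
In Python, from plant import readout, cams, sign_off, ctrl gives the robot as it stands. The module is installed in compiled form; this text tells all that it offers.
- The arm moves only by the tool step_arm, never from a script. Its argument "increments" is a list of rows, each a list of 2 entries, a list of its own where there are three numbers: the shift along the world's x, y, z in mm, then the turn, a rotation vector about the world's x, y, z in rad. In form: [[[x, y, z], [rx, ry, rz]], ...]. A call has 1 to 8 rows; each row shifts and turns the commanded pose from where the row before left it; what a row does not reach is not made up. A row lasts 1/12 s, in which the tool goes at most 41.7 mm and 7.16 degrees, less where a joint would pass 70% of its speed; a pose out of reach is approached as far as the arm can. A call is refused whole if a number of a shift passes 41.7 or a number of a turn 0.125, either way. A call with a gripper value outside its range is refused whole. "fingers" is the opening, from -1 (shut) to 1 (fully open), set as the call begins (left out, the last holds). The fingers move at their own pace and stop on an object; "grip_force" is the grip in N (left out, the last holds). Time passes only in rows, so rows that do not move let the fingers close. It gives the time, the measured TCP pose, the force, the opening and the grip force at its end, in the units of the state.
- readout.get_state(): the state, without advancing time (a new reading comes with each control period).
- cams.read_camera(name): name is "scene" or "top" or "wrist"; returns the picture (420x560x3 uint8, red, green, blue); there is no depth.
- cams.get_calibration(name): a dict with "fx", "fy", "cx", "cy" (pixels), "eye" and "rotation" of the camera in the world; the wrist camera has in their place "T_tool_cam" (4x4, takes a point from camera to tool coordinates, whose origin is the TCP and whose axes are the flange's). Camera axes: x right, y up, looking along -z (the intrinsics and any distortion apply to the point x, -y, -z); pixel columns grow to the right and rows downward; lengths in m; the calibration is good to about 2 mm. A picture is of the moment at which its call begins: read the wrist's pose just before it. get_calibration takes no time and is no camera call.
- sign_off(): hands the job in; it is judged then, once.
The state is a dict: "time": time; "qpos": joint angles; "dq": joint speeds; "joint_efforts": joint torques, N m; "eef_pos": TCP position; "tcp_rot": TCP orientation; "contact_force": force on the tool from outside, world axes, zero at the start; "wrist_torque": the same for the moment, N m; "opening": opening from 0.0 (shut) to 1.0 (fully open); "finger_force": force on a finger pad.
Only numpy, scipy, OpenCV 4.12 (cv2) and the standard library are available. Lean on these libraries where they do the work, as an engineer would, in place of code of your own. Each camera call takes 0.05 s, during which the arm holds its last target. There are 200 camera calls.

## Working session

There is one attempt and no reset: what is moved stays moved. The work goes in short steps, Python scripts to look and compute and a tool call to move; the robot and the scene stay as the last step left them, time stands still between calls to the robot, and variables do not carry over. Pictures are saved under pics/ and viewed, at most 10 in all, crops included, and the job is handed in when it is done.

Besides the shell and the picture viewer there is one more tool, called after "Request:" as name(argument=value, ...), one argument or row to a line, values as JSON. step_arm: Moves the arm, as the interface text tells. Its arguments: {"type":"object","properties":{"increments":{"type":"array","items":{"type":"array"}},"fingers":{"type":"number"},"grip_force":{"type":"number"}},"required":["increments"]}

```bash
mkdir -p pics
python3 - <<'E'
from plant import readout,cams,ctrl
import cv2,numpy as np
np.set_printoptions(precision=4,suppress=True)
s=readout.get_state();print(s)
for n in ["scene","top"]:
    cv2.imwrite(f"pics/{n}0.png",cams.read_camera(n)[:,:,::-1]);print(n,cams.get_calibration(n))
print(cams.get_calibration("wrist"),ctrl.hold_point_z)
E
```

```text
{'time': 0.0, 'qpos': array([-1.274 ,  0.2872,  1.5782,  0.    ,  1.2786, -0.15  ]), 'dq': array([-0.0006, -0.0019,  0.0009, -0.0004, -0.0003, -0.0011]), 'joint_efforts': array([ -0.0017, -40.5984, -29.2626,  -0.0002,   0.0058,   0.    ]), 'eef_pos': array([ 0.2915, -0.6081,  0.2299]), 'tcp_rot': array([ 0.9751,  0.2216, -0.0001, -0.0012]), 'contact_force': array([0.3038, 0.9141, 0.2856]), 'wrist_torque': array([-0.0082,  0.0345,  0.0304]), 'finger_force': 0.0, 'opening': 0.9975966766009706}
scene {'fx': 486.8984347833111, 'fy': 486.8984347833111, 'cx': 276.88608413113764, 'cy': 207.3106879919591, 'eye': array([0.0202, 0.5699, 0.7506]), 'rotation': array([-0.1403,  0.4454,  0.8385, -0.281 ])}
top {'fx': 444.0289422346721, 'fy': 444.0289422346721, 'cx': 279.9049217207066, 'cy': 205.69725264315252, 'eye': array([ 0.3168, -0.1647,  1.0693]), 'rotation': array([-0.0882,  0.0897,  0.7217, -0.6807])}
{'fx': 345.3556073962674, 'fy': 345.3556073962674, 'cx': 280.8331852894645, 'cy': 209.95804447943365, 'T_tool_cam': array([[-0.    ,  0.9528,  0.3037,  0.0788],
       [ 1.    ,  0.0001, -0.0002,  0.0006],
       [-0.0002,  0.3037, -0.9528, -0.1427],
       [ 0.    ,  0.    ,  0.    ,  1.    ]])} 0.0187
```

View pics/scene0.png

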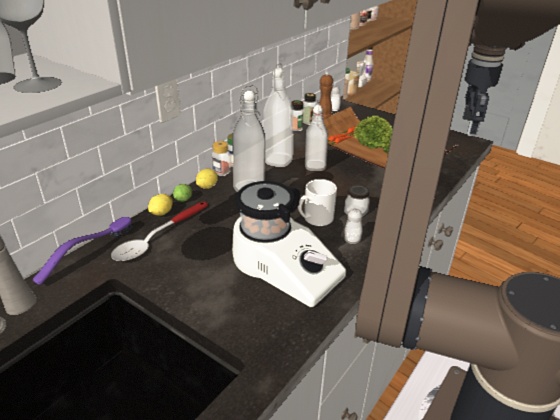

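View pics/top0.png

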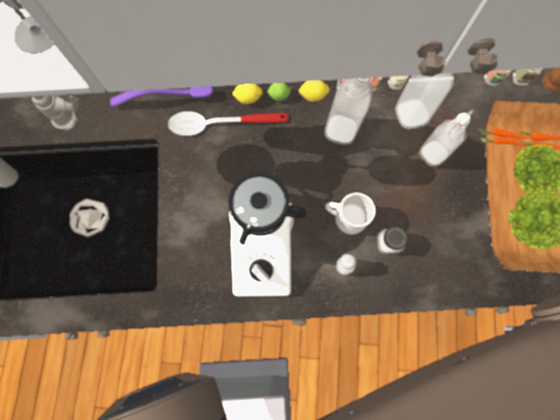

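The scene view shows the processor at about (285,240), with the mug (320,200), the salt shaker (353,228) and the jar (357,198) to its right. In the top view the ring is centred at about (260,205), the tab is near (245,237), the handle near (297,211) and the dial near (262,270). I'll zoom in.

Run:
```python
import cv2,numpy as np
a=cv2.imread("pics/top0.png")[170:305,215:310];b=cv2.imread("pics/scene0.png")[175:310,225:350]
f=lambda i:cv2.resize(i,None,fx=3.5,fy=3.5,interpolation=cv2.INTER_CUBIC)
cv2.imwrite("pics/z0.png",np.hstack([f(a),f(b)]));print(f(a).shape)
```

```text
(472, 332, 3)
```

View pics/z0.png

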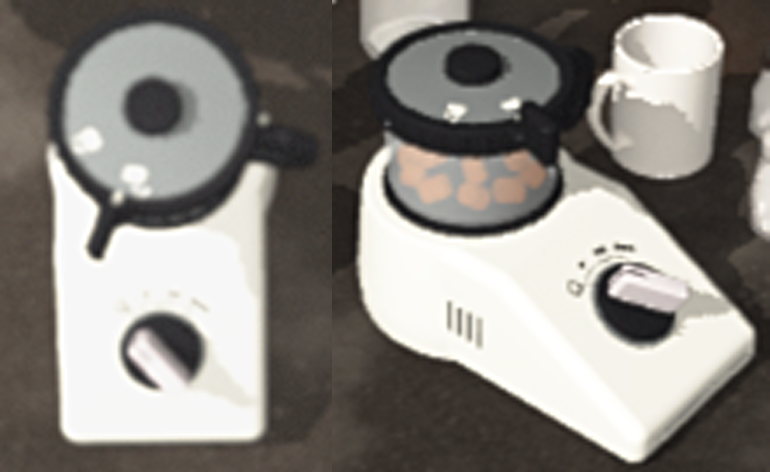

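The crop shows the tab at the front-left (top crop (103,230)), with the closed padlock further clockwise at (88,140). The dial bar points to the off mark. Next: rays.

```bash
cat > h.py <<'E'
import numpy as np,cv2
from scipy.spatial.transform import Rotation as R
from plant import readout,cams
np.set_printoptions(precision=4,suppress=True)
def pose(n,s=None):
    c=cams.get_calibration(n)
    if n=="wrist":
        T=np.eye(4);T[:3,:3]=R.from_quat(s["tcp_rot"]).as_matrix();T[:3,3]=s["eef_pos"];T=T@c["T_tool_cam"];return c,T[:3,:3],T[:3,3]
    return c,R.from_quat(c["rotation"]).as_matrix(),c["eye"]
def ray(n,uv,s=None):
    c,M,e=pose(n,s);d=M@[(uv[0]-c["cx"])/c["fx"],-(uv[1]-c["cy"])/c["fy"],-1];return e,d/np.linalg.norm(d)
def plane(n,uv,z,s=None):
    e,d=ray(n,uv,s);return e+d*(z-e[2])/d[2]
def proj(n,p,s=None):
    c,M,e=pose(n,s);q=M.T@(np.array(p)-e);return c["cx"]-c["fx"]*q[0]/q[2],c["cy"]+c["fy"]*q[1]/q[2]
def tri(*rs):
    A=sum(np.eye(3)-np.outer(d,d) for e,d in rs);b=sum((np.eye(3)-np.outer(d,d))@e for e,d in rs)
    p=np.linalg.solve(A,b);return p,[np.linalg.norm((np.eye(3)-np.outer(d,d))@(p-e)) for e,d in rs]
E
python3 - <<'E'
from h import *
t=lambda x,y:(215+x/3.5,170+y/3.5); sc=lambda x,y:(225+(x-332)/3.5,175+y/3.5)
print("cap",plane("top",t(153,106),.19),plane("scene",sc(473,62),.19), tri(ray("top",t(153,106)),ray("scene",sc(473,62))))
print("tab",plane("top",t(103,230),.196),tri(ray("top",t(103,228)),ray("scene",sc(540,112))))
print("dial",tri(ray("top",t(158,357)),ray("scene",sc(648,285))))
print("base corners z~.03",[plane("top",t(*p),.02) for p in((65,437),(265,437))])
print("base sides",[plane("top",t(*p),.06) for p in((55,250),(268,250))])
for n,p in dict(mug=(352,213),jar=(393,240),salt=(346,264)).items(): print(n,plane("top",p,.08))
E
```

```text
cap [ 0.5572 -0.1305  0.19  ] [ 0.5553 -0.1234  0.19  ] (array([ 0.5594, -0.1299,  0.1848]), [np.float64(0.0008262049655919793), np.float64(0.0008262049655919534)])
tab [ 0.484  -0.0989  0.196 ] (array([ 0.4861, -0.0985,  0.1952]), [np.float64(0.0008261807568341098), np.float64(0.000826180756834221)])
dial (array([ 0.4214, -0.1224,  0.083 ]), [np.float64(0.0010011448941397026), np.float64(0.0010011448941398791)])
base corners z~.03 [array([ 0.3799, -0.0552,  0.02  ]), array([ 0.3722, -0.1876,  0.02  ])]
base sides [array([ 0.4986, -0.0566,  0.06  ]), array([ 0.4904, -0.1964,  0.06  ])]
mug [ 0.5445 -0.3381  0.08  ]
jar [ 0.4768 -0.424   0.08  ]
salt [ 0.4292 -0.3133  0.08  ]
```

Request:
step_arm(
  increments=[
    [[10,26,0],[0,0,0.12]],
    [[10,26,0],[0,0,0.12]],
    [[10,26,0],[0,0,0.12]],
    [[10,26,0],[0,0,0.12]],
    [[10,26,0],[0,0,0.12]],
    [[10,26,0],[0,0,0.12]],
    [[10,26,0],[0,0,0.12]],
    [[10,26,0],[0,0,0.12]],
  ],
)

```text
time: 0.77
eef_pos: [0.3718, -0.3991, 0.2307]
tcp_rot: [0.761, 0.649, 0.0, -0.001]
contact_force: [1.4, -0.2, -0.4]
opening: 1.002
finger_force: 0.0
```

Request:
step_arm(
  increments=[
    [[10,26,4],[0,0,0.12]],
    [[10,26,4],[0,0,0.12]],
    [[10,26,4],[0,0,0.12]],
    [[10,26,4],[0,0,0.12]],
    [[10,26,4],[0,0,0.12]],
    [[10,26,4],[0,0,0.12]],
    [[10,26,0],[0,0,0.12]],
    [[10,26,0],[0,0,0.12]],
  ],
)

```text
time: 1.43
eef_pos: [0.4518, -0.1913, 0.2553]
tcp_rot: [0.375, 0.927, 0.0, 0.0]
contact_force: [1.1, -0.1, -0.6]
opening: 1.0
finger_force: 0.0
```

Request:
step_arm(
  increments=[
    [[0,26,0],[0,0,0.12]],
    [[0,26,0],[0,0,0.12]],
    [[0,26,0],[0,0,0.12]],
    [[0,0,0],[0,0,0]],
    [[0,0,0],[0,0,0]],
  ],
)

```text
time: 1.85
eef_pos: [0.4515, -0.1137, 0.255]
tcp_rot: [0.205, 0.979, -0.0, -0.0]
contact_force: [0.2, 0.5, -0.0]
opening: 0.995
finger_force: 0.0
```

Run:
```python
from h import *
s=readout.get_state();print(s["time"],s["eef_pos"],R.from_quat(s["tcp_rot"]).as_matrix(),s["qpos"])
i=cams.read_camera("wrist");cv2.imwrite("pics/w1.png",i[:,:,::-1])
np.save("w1.npy",np.r_[s["eef_pos"],s["tcp_rot"]])
```

```text
1.85 [ 0.4515 -0.1137  0.255 ] [[-0.9157  0.4018 -0.0004]
 [ 0.4018  0.9157 -0.0002]
 [ 0.0003 -0.0003 -1.    ]] [-0.465  -0.2109  2.0456 -0.0003  1.3072 -1.6222]
```

View pics/w1.png

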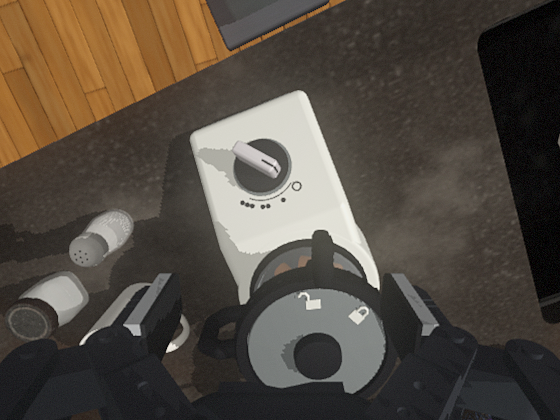

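The wrist view clearly shows the tab, its outer end at (320,233) and its inner end near (326,285). The cap is at (318,356), and the dial bar runs from (237,147) to (278,172) on a skirt centred at (262,166). The padlocks are at (311,301) for open and (359,315) for closed.

```bash
cat >> h.py <<'E'
def load(f): a=np.load(f);return dict(eef_pos=a[:3],tcp_rot=a[3:])
E
python3 - <<'E'
from h import *
s=load("w1.npy"); W=lambda *p:ray("wrist",p,s)
t=lambda x,y:(215+x/3.5,170+y/3.5); sc=lambda x,y:(225+(x-332)/3.5,175+y/3.5)
print("cap",plane("wrist",(318,356),.19,s)); print("tab",[plane("wrist",p,.196,s) for p in((320,234),(325,285))])
print("closed/open",[plane("wrist",p,.179,s) for p in((359,316),(311,301))])
print("cap tri",tri(W(318,356),ray("top",t(153,106)),ray("scene",sc(473,62))))
print("dial tri",tri(W(257,159),ray("top",t(158,357)),ray("scene",sc(648,285))))
print("bar",[plane("wrist",p,z,s) for p,z in(((236,147),.075),((279,172),.09))])
i=cv2.imread("pics/w1.png")[80:260,180:400]
m=(i.min(2)>150).astype(np.uint8)*255
for nm,p in dict(ring=(296,186),d1=(283,200),d2=(266,206),d3=(248,205)).items(): print(nm,plane("wrist",p,.06,s))
cv2.imwrite("pics/w1z.png",cv2.resize(i,None,fx=3.5,fy=3.3,interpolation=cv2.INTER_CUBIC))
E
```

```text
cap [ 0.5554 -0.1293  0.19  ]
tab [array([ 0.4648, -0.0923,  0.196 ]), array([ 0.4996, -0.1026,  0.196 ])]
closed/open [array([ 0.5435, -0.0908,  0.179 ]), array([ 0.5176, -0.1184,  0.179 ])]
cap tri (array([ 0.5595, -0.1301,  0.1849]), [np.float64(0.00035100001158956326), np.float64(0.0008491666131522634), np.float64(0.0008489076137678439)])
dial tri (array([ 0.4209, -0.1227,  0.083 ]), [np.float64(0.0011997426669393347), np.float64(0.001596971791809038), np.float64(0.00042238276069597047)])
bar [array([ 0.4029, -0.1374,  0.075 ]), array([ 0.4376, -0.1091,  0.09  ])]
ring [ 0.463  -0.1018  0.06  ]
d1 [ 0.4712 -0.1196  0.06  ]
d2 [ 0.47   -0.1381  0.06  ]
d3 [ 0.4617 -0.1545  0.06  ]
```

View pics/w1z.png

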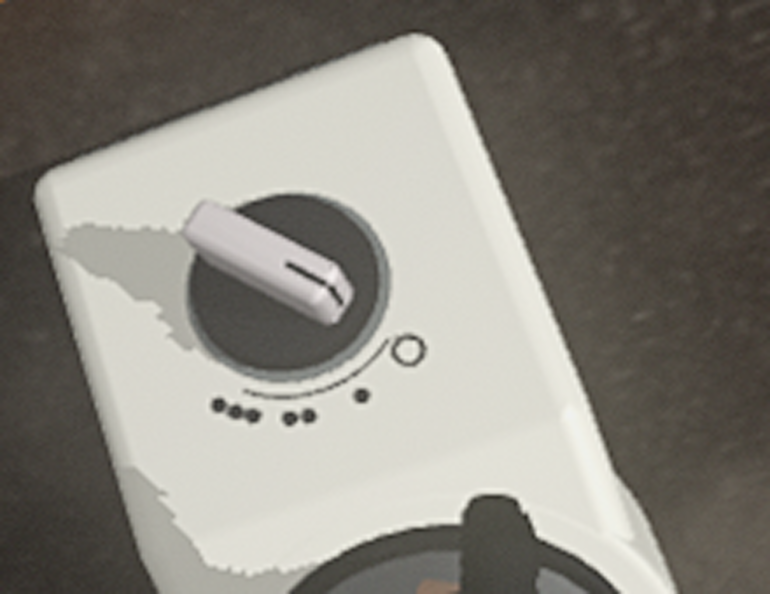

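Request:
step_arm(
  increments=[
    [[15,7,-10],[0,0,0.03]],
    [[15,7,-10],[0,0,0]],
    [[0,0,-15],[0,0,0]],
    [[0,0,-15],[0,0,0]],
    [[0,0,-15],[0,0,0]],
    [[0,0,-10],[0,0,0]],
    [[0,0,-7],[0,0,0]],
    [[0,0,0],[0,0,0]],
  ],
)

```text
time: 2.57
eef_pos: [0.4807, -0.101, 0.1715]
tcp_rot: [0.192, 0.981, 0.0, -0.002]
contact_force: [-0.3, 0.9, -0.3]
opening: 0.999
finger_force: 0.0
```

Request:
step_arm(
  increments=[
    [[0,0,0],[0,0,0]],
    [[0,0,0],[0,0,0]],
    [[0,0,0],[0,0,0]],
    [[0,0,0],[0,0,0]],
    [[0,0,0],[0,0,0]],
    [[0,0,0],[0,0,0]],
    [[0,0,0],[0,0,0]],
    [[0,0,0],[0,0,0]],
  ],
  fingers=-1,
  grip_force=25,
)

```text
time: 3.23
eef_pos: [0.4819, -0.1004, 0.1739]
tcp_rot: [0.191, 0.982, 0.0, 0.0]
contact_force: [-0.5, 3.1, 2.3]
opening: 0.131
finger_force: 28.8
```

Request:
step_arm(
  increments=[
    [[3,6.3,0],[0,0,-0.086]],
    [[3.5,6.2,0],[0,0,-0.086]],
    [[4,5.7,0],[0,0,-0.086]],
    [[4.5,5.5,0],[0,0,-0.086]],
    [[5,5,0],[0,0,-0.086]],
    [[0,0,0],[0,0,0]],
  ],
)

```text
time: 3.73
eef_pos: [0.5023, -0.0704, 0.1739]
tcp_rot: [0.397, 0.918, 0.001, -0.0]
contact_force: [-1.3, 4.3, 4.5]
opening: 0.133
finger_force: 28.7
```

Request:
step_arm(
  increments=[
    [[5,4.5,0],[0,0,-0.086]],
    [[5.5,4,0],[0,0,-0.086]],
    [[6,3.6,0],[0,0,-0.086]],
    [[6.4,3.1,0],[0,0,-0.086]],
    [[6.5,2.5,0],[0,0,-0.086]],
    [[0,0,0],[0,0,0]],
    [[0,0,0],[0,0,0]],
    [[0,0,0],[0,0,0]],
  ],
)

```text
time: 4.4
eef_pos: [0.5268, -0.0548, 0.1739]
tcp_rot: [0.58, 0.814, -0.005, -0.005]
contact_force: [-15.7, 0.5, 11.5]
opening: 0.133
finger_force: 59.0
```

Request:
step_arm(
  increments=[
    [[3,1,0],[0,0,-0.02]],
    [[0,0,0],[0,0,0]],
    [[0,0,0],[0,0,0]],
    [[0,0,0],[0,0,0]],
  ],
)

```text
time: 4.73
eef_pos: [0.527, -0.0547, 0.1738]
tcp_rot: [0.587, 0.809, -0.008, -0.008]
contact_force: [-26.1, -2.5, 17.0]
opening: 0.133
finger_force: 69.3
```

Run:
```python
from h import *
s=readout.get_state();print(s["time"],s["eef_pos"],R.from_quat(s["tcp_rot"]).as_matrix(),s["qpos"],s["contact_force"],s["wrist_torque"])
i=cams.read_camera("wrist");cv2.imwrite("pics/w2.png",i[:,:,::-1])
```

```text
4.7333 [ 0.527  -0.0547  0.1738] [[-0.3097  0.9506 -0.0225]
 [ 0.9508  0.3097 -0.0046]
 [ 0.0026 -0.0228 -0.9997]] [-0.2899  0.0343  1.9716 -0.0119  1.156  -0.6   ] [-26.0757  -2.5322  17.0212] [-0.4949  3.7348  1.2599]
```

View pics/w2.png

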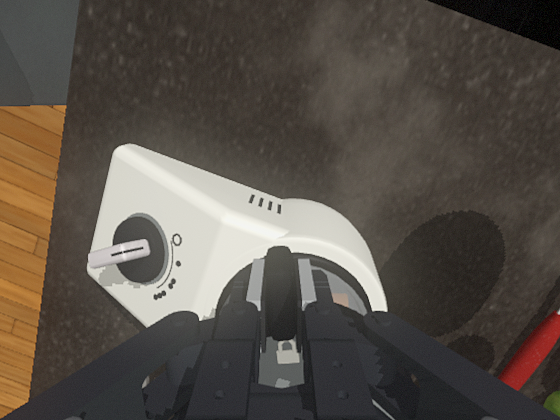

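The ring is at its stop: the tab is in line with the closed padlock and extra push gives no motion. Now to unload, release and lift.

Request:
step_arm(
  increments=[
    [[-5,-1.5,0],[0,0,0.02]],
    [[0,0,0],[0,0,0]],
    [[0,0,0],[0,0,0]],
  ],
)

```text
time: 5.03
eef_pos: [0.5266, -0.0549, 0.1738]
tcp_rot: [0.581, 0.814, -0.003, -0.003]
contact_force: [-8.4, 2.6, 8.4]
opening: 0.133
finger_force: 59.0
```

Request:
step_arm(
  increments=[
    [[0,0,0],[0,0,0]],
    [[0,0,0],[0,0,0]],
    [[0,0,0],[0,0,0]],
    [[0,0,0],[0,0,0]],
    [[0,0,20],[0,0,0]],
    [[0,0,30],[0,0,0]],
    [[0,0,30],[0,0,0]],
    [[0,0,0],[0,0,0]],
  ],
  fingers=1,
)

```text
time: 5.7
eef_pos: [0.5325, -0.0559, 0.2606]
tcp_rot: [0.583, 0.812, 0.002, 0.006]
contact_force: [0.8, -0.7, 0.4]
opening: 0.998
finger_force: 0.0
```

```bash
cat >> h.py <<'E'
yaw=-.055; f=np.array([-np.cos(yaw),-np.sin(yaw),0]); n=.5*f+np.array([0,0,.866]); n/=np.linalg.norm(n)
v=np.array([-np.sin(yaw),np.cos(yaw),0]); u=np.cross(v,n)
G=np.array([.421,-.1225,.083])
def tool(phi,n=n):  # tool rotation with bar at phi (rad) from u toward v
    z=-n; y=np.sin(phi)*u-np.cos(phi)*v; x=np.cross(y,z); return R.from_matrix(np.c_[x,y,z])
def go(p,Rt):
    s=readout.get_state();print(s["time"],"now",s["eef_pos"],s["qpos"],"F",s["contact_force"])
    print("shift mm",1e3*(p-s["eef_pos"]),"rotvec",(Rt*R.from_quat(s["tcp_rot"]).inv()).as_rotvec())
E
python3 - <<'E'
from h import *
print(n,u,v); go(G+.08*n,tool(.69))
E
```

```text
[-0.4993  0.0275  0.866 ] [ 0.8647 -0.0476  0.5   ] [0.055  0.9985 0.    ]
5.7 now [ 0.5325 -0.0559  0.2606] [-0.2941 -0.0531  1.8943 -0.0001  1.2878 -0.62  ] F [ 0.7555 -0.709   0.4341]
shift mm [-151.4206  -64.4184 -108.3328] rotvec [ 0.315  -0.4611 -1.228 ]
```

Request:
step_arm(
  increments=[
    [[-12,-5.4,0],[0.026,-0.0384,-0.102]],
    [[-12,-5.4,0],[0.026,-0.0384,-0.102]],
    [[-12,-5.4,0],[0.026,-0.0384,-0.102]],
    [[-12,-5.4,0],[0.026,-0.0384,-0.102]],
    [[-12,-5.4,-5],[0.026,-0.0384,-0.102]],
    [[-12,-5.4,-5],[0.026,-0.0384,-0.102]],
    [[-12,-5.4,-5],[0.026,-0.0384,-0.102]],
    [[-12,-5.4,-5],[0.026,-0.0384,-0.102]],
  ],
)

```text
time: 6.37
eef_pos: [0.4326, -0.0985, 0.2329]
tcp_rot: [0.847, 0.5, 0.169, 0.063]
contact_force: [-0.3, -0.2, 0.5]
opening: 0.997
finger_force: 0.0
```

Request:
step_arm(
  increments=[
    [[-12,-5.4,-5],[0.026,-0.0384,-0.102]],
    [[-12,-5.4,-5],[0.026,-0.0384,-0.102]],
    [[-12,-5.4,-5],[0.026,-0.0384,-0.102]],
    [[-12,-5.4,-5],[0.026,-0.0384,-0.102]],
    [[0,0,0],[0,0,0]],
    [[0,0,0],[0,0,0]],
  ],
)

```text
time: 6.87
eef_pos: [0.3895, -0.1221, 0.217]
tcp_rot: [0.917, 0.306, 0.24, 0.089]
contact_force: [-0.2, 0.5, -0.8]
opening: 1.001
finger_force: 0.0
```

Run:
```python
from h import *
go(G+.08*n,tool(.69))
s=readout.get_state(); np.save("w3.npy",np.r_[s["eef_pos"],s["tcp_rot"]])
cv2.imwrite("pics/w3.png",cams.read_camera("wrist")[:,:,::-1])
for r in (-22,0,22): print(proj("wrist",G+r/1e3*(np.cos(.69)*u+np.sin(.69)*v),s))
```

```text
6.8667 now [ 0.3895 -0.1221  0.217 ] [-0.7717 -0.6834  2.4836  0.4127  0.9837 -0.0133] F [-0.1688  0.542  -0.7636]
shift mm [ -8.484    1.7976 -64.7444] rotvec [-0.0072 -0.005  -0.0108]
(np.float64(251.08647156364148), np.float64(257.3601430296166))
(np.float64(250.57270645335583), np.float64(233.79279691962552))
(np.float64(250.03529473183175), np.float64(209.1407374645146))
```

View pics/w3.png

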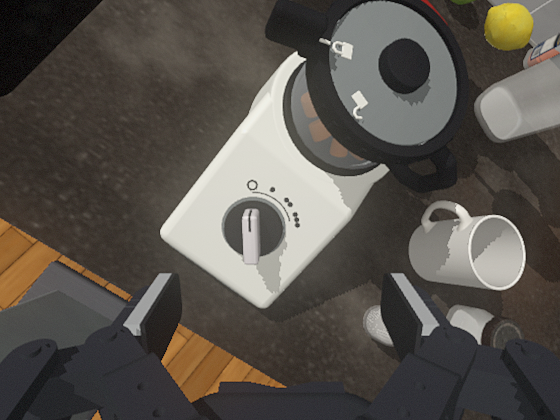

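The view matches: the predicted bar is at (251,209)–(250,257), and the visible bar is at (252,210)–(250,262). Joint 3 is at its flexion limit here, so I'll go straight down and forward.

Request:
step_arm(
  increments=[
    [[3,0,-16],[0,0,0]],
    [[3,0,-16],[0,0,0]],
    [[3,0,-16],[0,0,0]],
    [[0,0,-16],[0,0,0]],
    [[0,0,-16],[0,0,0]],
    [[0,0,-14],[0,0,-0.01]],
    [[0,0,0],[0,0,0]],
    [[0,0,0],[0,0,0]],
  ],
)

```text
time: 7.58
eef_pos: [0.423, -0.1311, 0.1335]
tcp_rot: [0.921, 0.303, 0.232, 0.081]
contact_force: [0.1, 0.1, 0.3]
opening: 0.998
finger_force: 0.0
```

Run:
```python
from h import *
go(G-.017*n,tool(.69))
```

```text
7.5833 now [ 0.423  -0.1311  0.1335] [-0.7106 -0.4113  2.4843  0.4722  0.731  -0.0777] F [0.0826 0.1337 0.3121]
shift mm [  6.4596   8.0845 -65.1949] rotvec [-0.0179 -0.027  -0.0062]
```

```bash
cat >> h.py <<'E'
def tool2(phi,al=20):
    a=np.deg2rad(al);n2=np.sin(a)*f+np.array([0,0,np.cos(a)]);y=np.sin(phi)*u-np.cos(phi)*v;y-=y@n2*n2;y/=np.linalg.norm(y)
    return R.from_matrix(np.c_[np.cross(y,-n2),y,-n2])
P=G-.016*n
E
python3 - <<'E'
from h import *
go(P,tool2(.69))
for a in(.69,.23,-.23,-.69,-.75): print(a,(tool2(a)*tool2(.69).inv()).as_rotvec())
E
```

```text
7.5833 now [ 0.423  -0.1311  0.1335] [-0.7106 -0.4113  2.4843  0.4722  0.731  -0.0777] F [0.0826 0.1337 0.3121]
shift mm [  5.9603   8.112  -64.3289] rotvec [-0.0057  0.1472 -0.0116]
0.69 [0. 0. 0.]
0.23 [ 0.1557 -0.0086 -0.4284]
-0.23 [ 0.3105 -0.0171 -0.8543]
-0.69 [ 0.4661 -0.0257 -1.2827]
-0.75 [ 0.4866 -0.0268 -1.3389]
```

Pitch to 20° lean and centre first, without descending much.

Request:
step_arm(
  increments=[
    [[2,2,-4],[0,0.05,0]],
    [[2,3,-4],[0,0.05,-0.01]],
    [[2,3,-4],[0,0.047,0]],
    [[0,0,0],[0,0,0]],
    [[0,0,0],[0,0,0]],
  ],
)

```text
time: 8.0
eef_pos: [0.4297, -0.1238, 0.1234]
tcp_rot: [0.936, 0.304, 0.165, 0.062]
contact_force: [-0.3, 0.1, -0.1]
opening: 1.002
finger_force: 0.0
```

Run:
```python
from h import *
go(P,tool2(.69))
```

```text
8.0 now [ 0.4297 -0.1238  0.1234] [-0.6167 -0.3109  2.4067  0.2739  0.7639  0.1544] F [-0.2854  0.092  -0.1471]
shift mm [ -0.7088   0.8201 -54.2644] rotvec [-0.0028  0.0044 -0.0012]
```

Good, it's clear of the limit. Descending.

Request:
step_arm(
  increments=[
    [[0,0,-12],[0,0,0]],
    [[0,1,-12],[0,0,0]],
    [[-1,0,-12],[0,0,0]],
    [[0,0,-10],[0,0,0]],
    [[0,0,-8],[0,0,0]],
    [[0,0,0],[0,0,0]],
    [[0,0,0],[0,0,0]],
  ],
)

```text
time: 8.58
eef_pos: [0.4281, -0.1233, 0.069]
tcp_rot: [0.937, 0.303, 0.164, 0.062]
contact_force: [0.2, 0.4, 0.0]
opening: 0.999
finger_force: 0.0
```

Run:
```python
from h import *
go(P,tool2(.69))
```

```text
8.5833 now [ 0.4281 -0.1233  0.069 ] [-0.6176 -0.2005  2.4407  0.3237  0.6262  0.0908] F [0.249  0.3791 0.0183]
shift mm [0.93   0.3245 0.1222] rotvec [-0.0032  0.0036  0.0014]
```

Request:
step_arm(
  increments=[
    [[0,0,0],[0,0,0]],
    [[0,0,0],[0,0,0]],
    [[0,0,0],[0,0,0]],
    [[0,0,0],[0,0,0]],
    [[0,0,0],[0,0,0]],
    [[0,0,0],[0,0,0]],
    [[0,0,0],[0,0,0]],
    [[0,0,0],[0,0,0]],
  ],
  fingers=-1,
  grip_force=50,
)

```text
time: 9.25
eef_pos: [0.4278, -0.1214, 0.0732]
tcp_rot: [0.936, 0.306, 0.163, 0.058]
contact_force: [-43.5, 16.3, 55.2]
opening: 0.151
finger_force: 118.9
```

Run:
```python
from h import *
go(P,tool2(.69));s=readout.get_state();print(s["opening"],s["finger_force"],s["wrist_torque"])
cv2.imwrite("pics/w4.png",cams.read_camera("wrist")[:,:,::-1])
```

```text
9.25 now [ 0.4278 -0.1214  0.0732] [-0.6163 -0.2088  2.4369  0.3208  0.6466  0.0921] F [-43.4899  16.2712  55.1629]
shift mm [ 1.1723 -1.5818 -4.0667] rotvec [-0.0092 -0.0013 -0.0055]
0.15121165924089566 118.8661688711727 [1.5396 2.7319 0.3128]
```

View pics/w4.png

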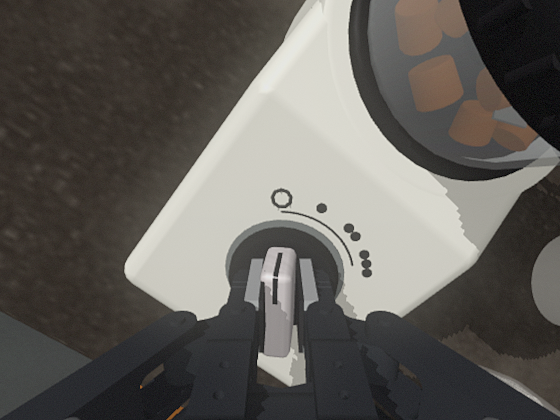

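The view shows the fingers straddling the bar at (278,295), but the tips are pressing on the skirt: about 70 N along the axis. I'll raise the command along the axis.

Request:
step_arm(
  increments=[
    [[-1.5,0,3],[0,0,0]],
    [[-2,0,3],[0,0,0]],
    [[0,0,0],[0,0,0]],
    [[0,0,0],[0,0,0]],
  ],
)

```text
time: 9.63
eef_pos: [0.4249, -0.1218, 0.0745]
tcp_rot: [0.937, 0.302, 0.165, 0.061]
contact_force: [6.8, 6.9, -5.2]
opening: 0.153
finger_force: 52.9
```

Request:
step_arm(
  increments=[
    [[0,0,0],[0.034,-0.002,-0.094]],
    [[0,0,0],[0.034,-0.002,-0.094]],
    [[0,0,0],[0.034,-0.002,-0.094]],
    [[0,0,0],[0.034,-0.002,-0.094]],
    [[0,0,0],[0,0,0]],
  ],
  grip_force=60,
)

```text
time: 10.05
eef_pos: [0.4253, -0.1234, 0.0751]
tcp_rot: [0.978, 0.109, 0.174, 0.03]
contact_force: [5.2, 1.2, -7.4]
opening: 0.138
finger_force: 58.4
```

Run:
```python
from h import *
go(G-.008*n,tool2(.29));s=readout.get_state();print(s["opening"],s["finger_force"],s["wrist_torque"],s["wrist_torque"]@n)
```

```text
10.05 now [ 0.4253 -0.1234  0.0751] [-0.6213 -0.2244  2.4465  0.3169  0.6394  0.4983] F [ 5.23    1.1702 -7.4278]
shift mm [-0.327   0.6451  1.0204] rotvec [-0.0014  0.0067  0.0078]
0.13790821182503948 58.43248169578146 [-0.4173 -0.6223 -0.1788] 0.036400552003632805
```

Tracking well, and joint 3 has margin. Continuing.

Request:
step_arm(
  increments=[
    [[0,0,0],[0.034,-0.002,-0.094]],
    [[0,0,0],[0.034,-0.002,-0.094]],
    [[0,0,0],[0.034,-0.002,-0.094]],
    [[0,0,0],[0.034,-0.002,-0.094]],
    [[0,0,0],[0.034,-0.002,-0.094]],
    [[0,0,0],[0,0,0]],
  ],
)

```text
time: 10.55
eef_pos: [0.4252, -0.1249, 0.0753]
tcp_rot: [0.975, -0.135, 0.176, -0.011]
contact_force: [3.2, -8.4, -7.7]
opening: 0.136
finger_force: 61.2
```

Request:
step_arm(
  increments=[
    [[0,0,0],[0.034,-0.002,-0.094]],
    [[0,0,0],[0.034,-0.002,-0.094]],
    [[0,0,0],[0.034,-0.002,-0.094]],
    [[0,0,0],[0.034,-0.002,-0.094]],
    [[0,0,0],[0.034,-0.002,-0.094]],
    [[0,0,0],[0,0,0]],
    [[0,0,0],[0,0,0]],
  ],
)

```text
time: 11.13
eef_pos: [0.4246, -0.1261, 0.0751]
tcp_rot: [0.912, -0.37, 0.168, -0.051]
contact_force: [-3.1, -15.6, -8.7]
opening: 0.135
finger_force: 79.7
```

Run:
```python
from h import *
go(G-.008*n,tool2(-.73));s=readout.get_state();print(s["opening"],s["finger_force"],s["wrist_torque"],s["wrist_torque"]@n)
w=cams.read_camera("wrist")[:,:,::-1]; t=cams.read_camera("top")[170:305,200:380,::-1]
h,ww=420,560;z=cv2.resize(t,(240,180),interpolation=cv2.INTER_CUBIC)
c=np.zeros((420,800,3),np.uint8);c[:,:560]=w;c[:180,560:]=z;cv2.imwrite("pics/w5.png",c)
```

```text
11.1333 now [ 0.4246 -0.1261  0.0751] [-0.6208 -0.2244  2.4458  0.2989  0.6344  1.504 ] F [ -3.0511 -15.5676  -8.7205]
shift mm [0.3868 3.4102 1.0013] rotvec [ 0.015   0.0023 -0.0048]
0.13546291130189675 79.70640976913273 [-1.1387  0.1985  0.1597] 0.7122178450064769
```

View pics/w5.png

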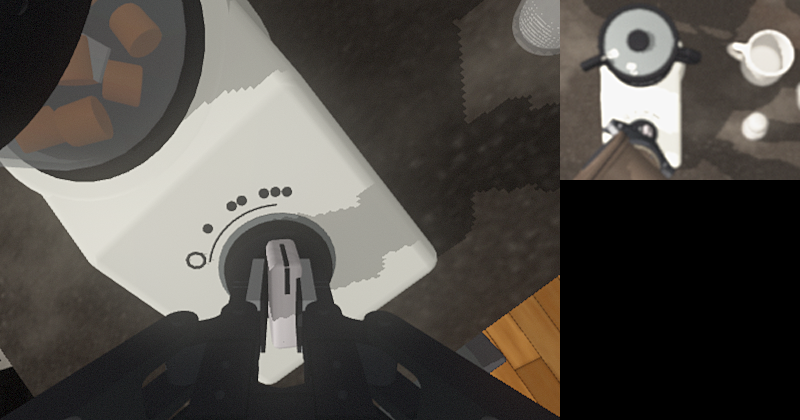

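The wrist view shows the bar's dark line (283,245)→(288,293) pointing at the three dots (275,192), with the ring tab still at the closed padlock in the top inset. I'll measure the dial angle from the line, on the bar-top plane.

Run:
```python
from h import *
s=readout.get_state();s4=dict(eef_pos=[.4278,-.1214,.0732],tcp_rot=[.936,.306,.163,.058])
def hit(p,s):
    e,d=ray("wrist",p,s);return e+d*((G+.001*n-e)@n)/(d@n)
out=[]
for im,s_ in(("w4",s4),("w5",s)):
    i=cv2.imread(f"pics/{im}.png")[258:306,262:296].max(2) if im=="w4" else cv2.imread(f"pics/{im}.png")[262:296,274:300].max(2)
    o=(262,258) if im=="w4" else (274,262)
    L=(i<75).astype(np.uint8);k,lab,st,_=cv2.connectedComponentsWithStats(L)
    for j in range(1,k):
        if st[j,4]>40 and st[j,2]<12:
            y,x=np.where(lab==j);vx,vy,x0,y0=cv2.fitLine(np.c_[x,y].astype(np.float32),2,0,.01,.01).ravel()
            if vy>0: vx,vy=-vx,-vy
            a=hit((x0+o[0],y0+o[1]),s_);b=hit((x0+o[0]+10*vx,y0+o[1]+10*vy),s_)-a
            print(im,st[j],"phi",np.arctan2(b@v,b@u))
```

```text
w4 [12  0  7 19 71] phi 0.4940121217710905
w4 [ 11  21   5  25 102] phi 0.6602689897227055
w4 [ 0 24  3 24 62] phi 0.6781079425179912
w5 [ 11   6   5  26 113] phi -0.6755010530272232
w5 [22 16  4 18 58] phi -0.7197799647590724
```

About 1.34 rad, so I'll turn a little further for margin and correct the 3 mm sideways drift.

Request:
step_arm(
  increments=[
    [[0,1,0],[0.012,0,-0.033]],
    [[0,1,0],[0.012,0,-0.033]],
    [[0,0,0],[0,0,0]],
    [[0,0,0],[0,0,0]],
    [[0,0,0],[0,0,0]],
    [[0,0,0],[0,0,0]],
    [[0,0,0],[0,0,0]],
    [[0,0,0],[0,0,0]],
  ],
)

```text
time: 11.9
eef_pos: [0.4235, -0.1258, 0.0753]
tcp_rot: [0.9, -0.4, 0.165, -0.053]
contact_force: [-18.9, -20.2, 2.3]
opening: 0.139
finger_force: 88.3
```

Run:
```python
from h import *
go(G-.008*n,tool2(-.80))
s=readout.get_state();w=cams.read_camera("wrist")[:,:,::-1].copy();cv2.imwrite("pics/w6.png",w)
i=w[262:296,274:300].max(2);k,lab,st,_=cv2.connectedComponentsWithStats((i<75).astype(np.uint8))
def hit(p,s):
    e,d=ray("wrist",p,s);return e+d*((G+.001*n-e)@n)/(d@n)
for j in range(1,k):
    if st[j,4]>40 and st[j,2]<12:
        y,x=np.where(lab==j);vx,vy,x0,y0=cv2.fitLine(np.c_[x,y].astype(np.float32),2,0,.01,.01).ravel()
        if vy>0: vx,vy=-vx,-vy
        a=hit((x0+274,y0+262),s);b=hit((x0+274+10*vx,y0+262+10*vy),s)-a
        print(st[j],"phi",np.arctan2(b@v,b@u))
```

```text
11.9 now [ 0.4235 -0.1258  0.0753] [-0.6176 -0.2272  2.4465  0.2859  0.6358  1.5837] F [-18.9325 -20.1676   2.2568]
shift mm [1.5282 3.1016 0.7322] rotvec [ 0.0203 -0.0027 -0.007 ]
[  9   3   5  26 108] phi -0.7233254465445265
[22 14  4 20 70] phi -0.7778572434443181
```

The line now reads 1.38 rad and the grip is steady, so I'm handing in.

```bash
python3 -c "
from plant import sign_off
print(sign_off())"
```

```text
the job is handed in; nothing more can be done
None
```

I handed the job in at about 12 s with the ring at its stop on the closed padlock and the dial held at about 1.38 rad (third click) by the gripper; the mug, jar and salt shaker were not touched, and no verdict came back.

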